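Scrape a jammed slider out of a T-slot rail

TASK

A flat steel slider is lodged in the slot of the aluminium rail. Take the black scraper, set its nose down on the slot's floor at the closed end, behind the slider, and run it slowly and steadily along the slot, pressing lightly on the floor the whole way, so that it pushes the slider out of the open mouth and into the blue crate below. Then lay the scraper back down on the bench (do not drop it), keep your fingers off the slider, and leave the crate and the other things where they are.

Things in the scene. Friction and masses are not known exactly. Their poses are not given: they have to be found in the camera images.
- rail: aluminium T-slot rail, 285 x 44 mm, fixed on an upturned blue crate (100 high, 130 wide, x -135 to +65). Origin on the bench under the rail's middle; x along the slot, closed end cap at x = -140, open mouth at +140. Channel floor z = 105 mm, 30 wide inside; lips (z 118 to 122) leave a slot 18 wide, centred on y = 0, up to x = +85; beyond it the channel is open above
- slot_start (a point): point on the slot's floor, on its centre line, 30 mm from the closed end cap (cap 13 mm high above the floor, so a scraper held too flat rides on it): where the scraper's nose begins. Axes as rail
- slot_mouth (a point): point on the channel floor at the edge of the open mouth, over the crate. The rail is damaged if the scraper is pressed on it with more than 30 N or run in the slot faster than 120 mm/s
- slider: flat dark steel slider, 70 x 26 x 10 mm (x, y, z), lying loose on the channel floor under the lips, x along the slot; too wide to come up through the slot. Origin: centre of its underside
- scraper: black hard silicone scraper, 160 mm long, lying flat on the bench. Origin: middle of the underside where handle meets tongue; x points towards the nose. Handle x = -100 to 0, 26 wide (y), 22 high (z); tongue x = 0 to 60, a round bar of 10 mm diameter (18 wide up to x = 19) with its axis 11 mm above the origin
- scraper_tip (a point): centre of the scraper's round nose (radius 5 mm), 55 mm ahead of the scraper's origin; 5 mm above the floor it touches. Axes as scraper
- scraper_grip (a point): point in the middle of the handle's front part, 12 mm behind the scraper's origin, 11 mm up: a good place to grip across the 26 mm width
- crate: open translucent blue crate standing loose on the bench under the rail's mouth, 170 x 140 x 70 mm high, walls and floor 4 mm. Origin: centre of its underside
- socket: bystander: silver aluminium wheel nut socket standing up, 38 diameter, 80 high; origin centre of underside
- brush: bystander: green bristle brush, 160 x 45 x 42 high; origin centre of underside
- canister: bystander: closed round white canister, 80 diameter, 100 high; origin centre of underside
Mind the look-alikes: they are no part of the job. Several things look just like the scraper: the one meant starts farthest from the robot's base. There is more than one size of the slider; the job needs the smaller.

How it is judged:
By the outcome, as a careful person would: the job done as asked, in the order asked, and still so for the second after the job is handed in, with the robot touching nothing.
It also fails if it takes over 72 s, if anything falls off the work surface, if the arm or the gripper's body presses on something with over 40 N, if the wrist force passes 120 N, or if a joint passes its speed limit or range.

ROBOT

A 6-joint arm with a two-finger parallel gripper is mounted at the origin on the work surface. World frame = base frame: x ahead of the robot, y to its left, z up, the work surface at z = 0. Lengths are in m, angles in rad, forces in N, time in s.
With the tool pointing down it reaches from about 0.425 to 0.95 m from the base axis. Payload 3.5 kg.
Tool frame: the origin (TCP) lies midway between the tips of the shut fingers; the grasp point (between the pads) lies 19 mm behind it (ctrl.pinch_z is the distance from the TCP to the grasp point, in m); z points along the fingers, y is the line along which they close (so a half turn about z gives the same grasp; the last joint's range is limited). The gripper opens to 85 mm and grips with 20 to 120 N. Pads are 22 mm wide; open, the fingers measure 114 mm over their backs; the gripper's body (76 mm by 85 mm) begins 54 mm behind the grasp point. The pads swing forward as they close: fully open they stand 13 mm farther back than shut.
Start: joints at [0.957, 0.286, 1.577, -0, 1.279, -0.15], TCP at [0.302, 0.604, 0.231] pointing down, gripper open.
Joint ranges: [-2.77, 2.77], [-0.9, 2.22], [0.21, 2.48], [-1.53, 4.67], [0.24, 2.81], [-2.84, 2.84]. Speed limits (rad/s): [2.79, 2.79, 3.14, 3.14, 3.14, 3.14].

INTERFACE

Orientations are given as a unit quaternion [x, y, z, w].
In Python, from plant import get_state, viewer, sign_off, ctrl gives the robot as it stands. The module is installed in compiled form; this text tells all that it offers.
- The arm moves only by the shell command python3 -m handwheel 'ROWS' [FORCE]. ROWS is JSON, a list that holds one entry, the list of rows, each a list of 5 numbers: the finger opening in m, from 0 to 0.0854, then the shift along the tool's x, y, z in m, then the turn about the tool's z in degrees. In form: [[[claw, x, y, z, spin], ...]]. A call has 1 to 12 rows; each row shifts and turns the commanded pose from where the row before left it, along the tool's axes as they then stand; what a row does not reach is not made up. A row lasts 1/12 s, in which the tool goes at most 41.7 mm and 7.16 degrees, less where a joint would pass 70% of its speed; a pose out of reach is approached as far as the arm can. A call is refused whole if a number of a shift passes 0.0417 or a number of a turn 7.16, either way. A call with a gripper value outside its range is refused whole. The fingers move at their own pace and stop on an object; FORCE is the grip in N (left out, the last holds). Time passes only in rows, so rows that do not move let the fingers close. It gives the time, the measured TCP pose, the force, the opening and the grip force at its end, in the units of the state.
- get_state(): the state, without advancing time (a new reading comes with each control period).
- viewer.read_camera(name): name is "scene" or "top" or "wrist"; returns the picture (384x512x3 uint8, blue, green, red); there is no depth.
- viewer.camera_params(name): a dict with "fov_y" (degrees; the focal length in pixels is half the picture's height over the tangent of half this angle, whatever the lens; pixels are square), "cx", "cy" (the principal point, pixels), "k1" (the pictures are not rectified: a ray, as slopes to the right and down, at radius r is drawn at 1 + k1 r^2 times it, then the intrinsics apply), "xyz" and "attitude" of the camera in the world; the wrist camera has in their place "hand_eye" (4x4, takes a point from camera to tool coordinates, whose origin is the TCP and whose axes are the flange's). Camera axes: x right, y up, looking along -z (the intrinsics and any distortion apply to the point x, -y, -z); pixel columns grow to the right and rows downward; lengths in m; the calibration is good to about 2 mm. A picture is of the moment at which its call begins: read the wrist's pose just before it. camera_params takes no time and is no camera call.
- sign_off(): hands the job in; it is judged then, once.
Trained networks look in the newest picture that a camera, given by its name, has taken for a name from the list of things; names that differ only in an ending like _2 or _b are one class to them, and where a whole thing is asked for, a point or a joint stands for the part that bears it (a point fixed in the world has none). Each returns a list of dicts, best first, with "confidence" (0 to 1); they miss things now and then, are a little off and sometimes report something else, mostly with a low value. They report only what shows in the picture. A call takes as long as a camera call. They do not tell look-alikes from the thing itself.
- viewer.look_for(camera, name): "extent" ([left, top, width, height] as shares, 0 to 1, of the picture: columns of its width, rows of its height, round what is visible of it).
- viewer.outline_of(camera, name): "mask" (384x512 bool, what is visible of it) and "extent" ([left, top, width, height] as shares, 0 to 1, of the picture: columns of its width, rows of its height, round what is visible of it).
- viewer.pinpoint(camera, name): "xy" ([column, row] as shares, 0 to 1, of the picture: columns of its width, rows of its height: a listed point, or the origin of a listed thing).
The state is a dict: "time": time; "qpos": joint angles; "dq": joint speeds; "joint_efforts": joint torques, N m; "eef_pos": TCP position; "tcp_rot": TCP orientation; "contact_force": force on the tool from outside, world axes, zero at the start; "wrist_torque": the same for the moment, N m; "opening": opening from 0.0 (shut) to 1.0 (fully open); "finger_force": force on a finger pad.
Only numpy, scipy, OpenCV 4.12 (cv2) and the standard library are available. Lean on these libraries where they do the work, as an engineer would, in place of code of your own. Each camera call takes 0.05 s, during which the arm holds its last target. There are 200 camera calls.

## Working session

There is one attempt and no reset: what is moved stays moved. The work goes in short steps, Python scripts to look and compute and a shell command to move; the robot and the scene stay as the last step left them, time stands still between calls to the robot, and variables do not carry over. Pictures are saved under pics/ and viewed, at most 10 in all, crops included, and the job is handed in when it is done.

```bash
mkdir -p pics; ls; python3 - <<'E'
from plant import get_state, viewer, ctrl
import cv2
s=get_state();print(s);print(ctrl.pinch_z)
for n in("scene","top","wrist"):
    print(n,viewer.camera_params(n))
a=viewer.read_camera("scene");b=viewer.read_camera("top");cv2.imwrite("pics/a.png",a);cv2.imwrite("pics/b.png",b)
cv2.imwrite("pics/w.png",viewer.read_camera("wrist"))
E
```

```text
pics
{'time': 0.0, 'qpos': array([ 9.56991423e-01,  2.87193959e-01,  1.57817470e+00,  9.66914731e-06,
        1.27856945e+00, -1.50019549e-01]), 'dq': array([ 0.00099483,  0.00039666,  0.00013235,  0.00264207,  0.00042859,
       -0.00032519]), 'joint_efforts': array([-1.03804326e-03, -4.05985236e+01, -2.92622226e+01, -1.59916167e-04,
        5.83714034e-03,  3.64060526e-06]), 'eef_pos': array([0.30155791, 0.60316913, 0.22992954]), 'tcp_rot': array([ 2.29821153e-01,  9.73232173e-01, -1.08651079e-03, -4.41364469e-04]), 'contact_force': array([ 1.59942713, -0.53079187,  0.1149764 ]), 'wrist_torque': array([ 0.05167241, -0.00943857, -0.0564057 ]), 'finger_force': 0.0, 'opening': 1.0001286331330863}
0.0187
scene {'fov_y': 42.738227681890436, 'cx': 248.38810866267593, 'cy': 189.24135211224169, 'k1': -0.12788237010548922, 'xyz': array([ 1.39987145, -0.92297376,  1.07497183]), 'attitude': array([0.41199104, 0.15036892, 0.30679994, 0.8447049 ])}
top {'fov_y': 43.62266882459714, 'cx': 257.77334046788275, 'cy': 191.62146205964783, 'k1': -0.15597099496455552, 'xyz': array([0.46389897, 0.0183034 , 1.25111134]), 'attitude': array([-0.03543072,  0.02694079,  0.71165215, -0.70112058])}
wrist {'fov_y': 71.44200472053727, 'cx': 253.1430199485255, 'cy': 190.41062137967933, 'k1': 0.014248684195171028, 'hand_eye': array([[-6.45753194e-04,  9.54347599e-01,  2.98697580e-01,
         7.74678524e-02],
       [ 9.99999703e-01,  7.42107969e-04, -2.09161240e-04,
         3.56761159e-04],
       [-4.21278381e-04,  2.98697356e-01, -9.54347794e-01,
        -1.41531499e-01],
       [ 0.00000000e+00,  0.00000000e+00,  0.00000000e+00,
         1.00000000e+00]])}
```

View pics/a.png

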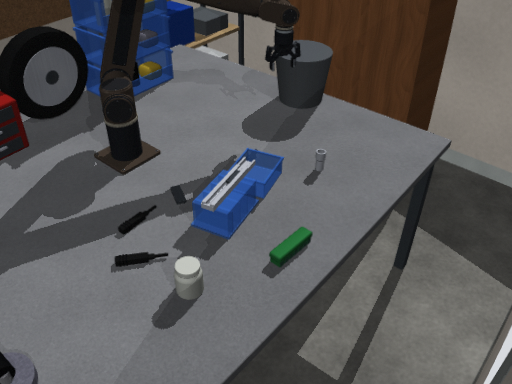

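View pics/b.png

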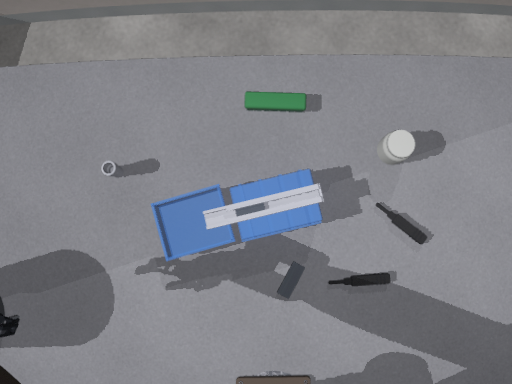

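The top view shows two scrapers, at (405,224) and (365,280). The first is farthest from the base. The rail runs from (322,192) at the closed end to (206,220) at the mouth. The small slider is in the slot at (250,210), and the larger look-alike is on the bench at (290,280). Next I'll measure positions.

```bash
cat > h.py <<'E'
import numpy as np, cv2
from scipy.spatial.transform import Rotation as R
from scipy.optimize import least_squares
from plant import get_state, viewer, ctrl
W,H=512,384
def cam(n,s=None):
    p=viewer.camera_params(n)
    if n=="wrist":
        s=s or get_state(); T=np.eye(4);T[:3,:3]=R.from_quat(s["tcp_rot"]).as_matrix();T[:3,3]=s["eef_pos"]
        M=T@p["hand_eye"];Rm,t=M[:3,:3],M[:3,3]
    else: Rm,t=R.from_quat(p["attitude"]).as_matrix(),p["xyz"]
    f=H/2/np.tan(np.radians(p["fov_y"]/2))
    return Rm@np.diag([1,-1,-1]),t,np.array([[f,0,p["cx"]],[0,f,p["cy"]],[0,0,1]]),np.array([p["k1"],0,0,0,0.])
def ray(c,uv):
    q=cv2.undistortPoints(np.array([[uv]],float),c[2],c[3])[0,0]
    d=c[0]@np.array([q[0],q[1],1]);return c[1],d/np.linalg.norm(d)
def onz(c,uv,z):
    o,d=ray(c,uv);return o+d*(z-o[2])/d[2]
def proj(c,X):
    r=cv2.Rodrigues(c[0].T)[0];return cv2.projectPoints(np.atleast_2d(X).astype(float),r,-c[0].T@c[1],c[2],c[3])[0][:,0]
def tri(rs):
    A=sum(np.eye(3)-np.outer(d,d) for o,d in rs);b=sum((np.eye(3)-np.outer(d,d))@o for o,d in rs)
    return np.linalg.solve(A,b)
def pins(n,name): return [(np.array(r["xy"])*[W,H],round(r["confidence"],2)) for r in viewer.pinpoint(n,name)]
E
python3 - <<'E'
from h import *
np.set_printoptions(precision=4,suppress=True)
Z=dict(rail=0,slot_start=.105,slot_mouth=.105,slider=.105,scraper=0,scraper_tip=.011,scraper_grip=.011,crate=0,socket=0,brush=0,canister=0)
C={n:cam(n) for n in("top","scene")}
for n in C: viewer.read_camera(n)
for k,z in Z.items():
    for n in C:
        for uv,c in pins(n,k):
            if c>.3: print(k,n,uv.round(1),c,onz(C[n],uv,z))
E
```

```text
rail top [261.3 208.2] 0.63 [0.5311 0.0239 0.    ]
rail scene [228.9 207. ] 0.7 [0.5267 0.014  0.    ]
slot_start top [309.1 194.5] 0.59 [ 0.5566 -0.0916  0.105 ]
slot_start scene [213.6 202.3] 0.58 [ 0.5602 -0.0911  0.105 ]
slot_start scene [318.8 167. ] 0.49 [0.7064 0.278  0.105 ]
slot_mouth top [207.3 218.6] 0.75 [0.5024 0.1531 0.105 ]
slot_mouth scene [248.1 160.4] 0.73 [0.4955 0.1531 0.105 ]
slot_mouth scene [320.4 165.9] 0.35 [0.7069 0.287  0.105 ]
slider top [248.7 208.6] 0.79 [0.525  0.0537 0.105 ]
slider top [289.  278.1] 0.64 [ 0.3583 -0.0398  0.105 ]
slider scene [177.4 194.4] 0.6 [ 0.4447 -0.1362  0.105 ]
slider scene [234.7 179.2] 0.41 [0.5317 0.0411 0.105 ]
scraper top [394.6 221. ] 0.85 [ 0.4916 -0.3262  0.    ]
scraper scene [145.2 214.6] 0.62 [ 0.3373 -0.1966  0.    ]
scraper scene [234.6 178.7] 0.55 [0.4354 0.1475 0.    ]
scraper_tip top [332.6 283.8] 0.98 [ 0.3328 -0.1566  0.011 ]
scraper_tip scene [156.1 207.7] 0.88 [ 0.3493 -0.1565  0.011 ]
scraper_tip scene [168.4 252.7] 0.79 [ 0.5382 -0.275   0.011 ]
scraper_grip top [356.8 278.9] 0.76 [ 0.3439 -0.2197  0.011 ]
[... 221 characters left out ...]
.4883 0.1954 0.    ]
crate scene [144.4 254.2] 0.67 [ 0.4775 -0.3208  0.    ]
crate scene [255.3 180.7] 0.59 [0.5013 0.1866 0.    ]
socket top [118.6 169.8] 0.61 [0.6391 0.4041 0.    ]
socket scene [321.  166.2] 0.59 [0.6348 0.4178 0.    ]
brush top [276.  102.9] 0.84 [ 0.8122 -0.0197  0.    ]
brush scene [143.7 255.5] 0.74 [ 0.4803 -0.3258  0.    ]
brush scene [294.2 247.9] 0.56 [ 0.8127 -0.0035  0.    ]
brush scene [149.1 258.9] 0.48 [ 0.5037 -0.3245  0.    ]
canister top [390.6 148.5] 0.71 [ 0.6846 -0.3233  0.    ]
canister top [393.3 218.1] 0.6 [ 0.4992 -0.323   0.    ]
canister scene [189.2 290.4] 0.65 [ 0.6848 -0.3328  0.    ]
canister scene [150.7 258.8] 0.45 [ 0.5072 -0.3212  0.    ]
```

```bash
python3 - <<'E'
from h import *
np.set_printoptions(precision=4,suppress=True)
C={n:cam(n) for n in("top","scene")}
for n in C:
    im=viewer.read_camera(n)
    for r in viewer.outline_of(n,"scraper"):
        m=r["mask"];ys,xs=np.nonzero(m)
        if len(xs)<20: continue
        P=np.array([onz(C[n],(x,y),.013)[:2] for x,y in zip(xs,ys)])
        c=P.mean(0);w,v=np.linalg.eigh(np.cov((P-c).T));a=v[:,1];t=(P-c)@a
        print(n,round(r["confidence"],2),len(xs),c,np.degrees(np.arctan2(a[1],a[0])),c+a*t.min(),c+a*t.max())
s=get_state()
d=np.array([.496,-.333])-s["eef_pos"][:2];f=np.radians(54)
print(d, d@[np.cos(f),np.sin(f)], d@[np.sin(f),-np.cos(f)])
E
```

```text
top 0.63 455 [ 0.3419 -0.2362] 92.64106328750313 [ 0.3449 -0.3015] [ 0.3379 -0.1495]
scene 0.84 388 [ 0.4809 -0.3564] 51.939306455119855 [ 0.4448 -0.4026] [ 0.5339 -0.2888]
[ 0.1941 -0.9367] -0.6437298997958621 0.7075889535696192
```

```bash
python3 -m handwheel '[[[0.0854,0,0,0,7.1],[0.0854,0,0,0,7.1],[0.0854,0,0,0,7.1],[0.0854,0,0,0,7.1],[0.0854,0,0,0,7.1],[0.0854,0,0,0,7.1],[0.0854,0,0,0,7.1]]]'
```

```text
time: 2.13
eef_pos: [0.3019, 0.6037, 0.2313]
tcp_rot: [0.62, 0.785, 0.0, -0.0]
contact_force: [-0.1, 1.1, 0.4]
opening: 0.999
finger_force: 0.0
```

```bash
M='python3 -m handwheel'; python3 -m handwheel '[[[0.06,-0.04,0.004,0,0],[0.06,-0.04,0.004,0,0],[0.06,-0.04,0.004,0,0],[0.06,-0.04,0.004,0,0],[0.06,-0.04,0.004,0,0],[0.06,-0.04,0.004,0,0],[0.06,-0.04,0.004,0,0],[0.06,-0.04,0.004,0,0],[0.06,-0.04,0.004,0,0],[0.06,-0.04,0.004,0,0],[0.06,-0.04,0.004,0,0],[0.06,-0.04,0.004,0,0]]]'; python3 -m handwheel '[[[0.06,-0.04,-0.006,0,0],[0.06,-0.04,-0.006,0,0],[0.06,-0.04,-0.006,0,0],[0.06,-0.04,-0.006,0,0],[0.06,-0.04,-0.006,0,0],[0.06,-0.04,-0.006,0,0],[0.06,-0.04,-0.006,0,0],[0.06,-0.04,-0.006,0,0],[0.06,-0.04,-0.006,0,0],[0.06,-0.04,-0.006,0,0],[0.06,-0.04,-0.006,0,0],[0.06,-0.036,-0.010,0,0]]]'; python3 -m handwheel '[[[0.06,0,0,0,7],[0.06,0,0,0,7],[0.06,0,0,0,7],[0.06,0,0,0,7],[0.06,0,0,0,7],[0.06,0,0,0,7],[0.06,0,0,0,7],[0.06,0,0,0,0],[0.06,0,0,0,0]]]'
python3 - <<'E'
from h import *
np.set_printoptions(precision=4,suppress=True)
s=get_state();print(s["qpos"]);c=cam("wrist",s)
im=viewer.read_camera("wrist");cv2.imwrite("pics/w1.png",im)
for k,z in dict(scraper=0,scraper_tip=.011,scraper_grip=.011).items():
    for uv,cf in pins("wrist",k): print(k,uv,cf,onz(c,uv,z))
for r in viewer.outline_of("wrist","scraper"):
        m=r["mask"];ys,xs=np.nonzero(m)
        P=np.array([onz(c,(x,y),.013)[:2] for x,y in zip(xs[::7],ys[::7])])
        q=P.mean(0);w,v=np.linalg.eigh(np.cov((P-q).T));a=v[:,1];t=(P-q)@a
        print(round(r["confidence"],2),len(xs),q,np.degrees(np.arctan2(a[1],a[0])),q+a*t.min(),q+a*t.max())
E
```

```text
time: 3.13
eef_pos: [0.4627, 0.1469, 0.2318]
tcp_rot: [0.617, 0.787, 0.0, 0.0]
contact_force: [0.8, -0.1, -0.4]
opening: 0.703
finger_force: 0.0
time: 4.13
eef_pos: [0.5017, -0.3341, 0.2315]
tcp_rot: [0.618, 0.786, 0.0, 0.0]
contact_force: [0.6, 0.0, 0.5]
opening: 0.702
finger_force: 0.0
time: 4.88
eef_pos: [0.5016, -0.3316, 0.2314]
tcp_rot: [0.887, 0.461, 0.0, 0.0]
contact_force: [0.5, -0.2, -0.9]
opening: 0.701
finger_force: 0.0
[-0.7528  0.1258  1.764  -0.      1.2517 -0.1403]
scraper [249.4976 159.2064] 0.82 [ 0.4999 -0.323   0.    ]
scraper [103.8848 152.2944] 0.6 [ 0.3394 -0.1984  0.    ]
scraper_tip [ 72.8064 125.2992] 0.89 [ 0.3377 -0.1517  0.011 ]
scraper_tip [249.6    119.3088] 0.78 [ 0.5319 -0.2784  0.011 ]
scraper_grip [110.6944 163.5072] 0.87 [ 0.3421 -0.2169  0.011 ]
scraper_grip [247.808  168.1152] 0.66 [ 0.4921 -0.3302  0.011 ]
0.68 1671 [ 0.4811 -0.3464] 51.8680039049656 [ 0.4377 -0.4017] [ 0.5362 -0.2763]
0.65 2242 [ 0.3422 -0.2363] 92.43083605544766 [ 0.345  -0.3032] [ 0.3383 -0.1442]
```

View pics/w1.png

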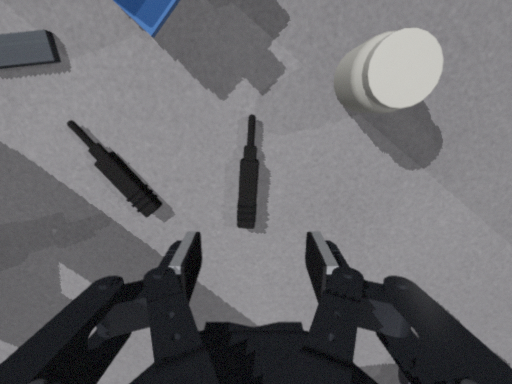

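The wrist view shows the target scraper at about (249,170), nose pointing up, and it matches the earlier measurement. I'll line up, go down and grip.

```bash
python3 -m handwheel '[[[0.06,0,0,0,3],[0.06,-0.0064,-0.0073,0.03,0],[0.06,0,0,0.04,0],[0.06,0,0,0.04,0],[0.06,0,0,0.04,0],[0.06,0,0,0.03,0],[0.06,0,0,0.02,0],[0.06,0,0,0.014,0],[0.06,0,0,0.010,0],[0.06,0,0,0.004,0],[0.06,0,0,0,0]]]'; python3 - <<'E'
from h import *
s=get_state();print(s["eef_pos"],s["tcp_rot"],s["contact_force"])
c=cam("wrist",s);im=viewer.read_camera("wrist");cv2.imwrite("pics/w2.png",im)
E
```

```text
time: 6.05
eef_pos: [0.492, -0.3323, 0.0033]
tcp_rot: [0.9, 0.436, -0.0, -0.0]
contact_force: [0.3, -0.6, 0.1]
opening: 0.702
finger_force: 0.0
[ 0.49203222 -0.33231748  0.00329157] [ 8.99790478e-01  4.36322238e-01 -1.33636463e-05 -1.63189829e-06] [ 0.28011896 -0.59694492  0.08498586]
```

View pics/w2.png

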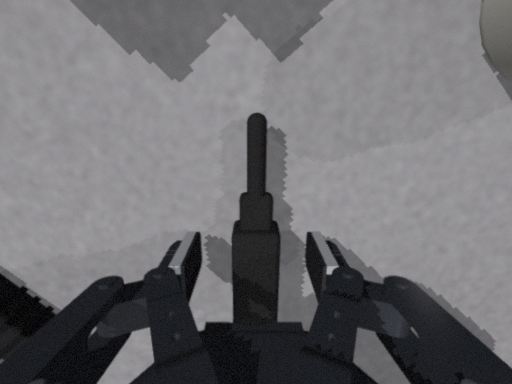

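The scraper is centred between the pads at (256,270). I'll close and lift.

```bash
python3 -m handwheel '[[[0.015,0,0,0,0],[0.015,0,0,0,0],[0.015,0,0,0,0],[0.015,0,0,0,0],[0.015,0,0,0,0],[0.015,0,0,0,0],[0.015,0,0,-0.01,0],[0.015,0,0,-0.03,0],[0.015,0,0,-0.04,0],[0.015,0,0,-0.04,0],[0.015,0,0,-0.04,0],[0.015,0,0,-0.04,0]]]' 40; python3 -m handwheel '[[[0.015,0,0,-0.04,0],[0.015,0,0,-0.03,0],[0.015,0,0,0,0],[0.015,0,0,0,0]]]'
python3 - <<'E'
from h import *
np.set_printoptions(precision=4,suppress=True)
s=get_state();c=cam("wrist",s);im=viewer.read_camera("wrist");cv2.imwrite("pics/w3.png",im)
T=R.from_quat(s["tcp_rot"]).as_matrix()
for k in("scraper_tip","scraper_grip"): 
  for uv,cf in pins("wrist",k): print(k,uv,cf, "if flat, expected tip px",proj(c,s["eef_pos"]+T@[.067,0,-.0077]))
ct=cam("top");i=viewer.read_camera("top")
for n in("top",):
  for r in viewer.outline_of(n,"rail"):
    m=r["mask"];ys,xs=np.nonzero(m);P=np.array([onz(ct,(x,y),.122)[:2] for x,y in zip(xs,ys)])
    rc=cv2.minAreaRect((P*1000).astype(np.float32));print(r["confidence"],len(xs),rc)
E
```

```text
time: 7.1
eef_pos: [0.4911, -0.3314, 0.2049]
tcp_rot: [0.9, 0.436, -0.0, -0.001]
contact_force: [1.2, 1.2, -0.7]
opening: 0.296
finger_force: 39.5
time: 7.43
eef_pos: [0.4924, -0.3326, 0.2763]
tcp_rot: [0.9, 0.436, 0.001, 0.002]
contact_force: [0.0, 0.7, -1.3]
opening: 0.298
finger_force: 39.6
scraper_tip [252.2112 123.6864] 0.71 if flat, expected tip px [[255.6746 127.0823]]
scraper_tip [ 93.3888 128.2176] 0.67 if flat, expected tip px [[255.6746 127.0823]]
0.75 5072 ((527.3580932617188, 19.079055786132812), (134.37034606933594, 281.7839050292969), 12.76036548614502)
```

View pics/w3.png

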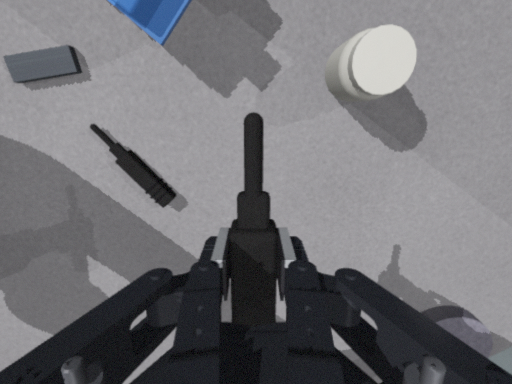

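Flat in the grip, nose at (253,120). Next I go beside the fixed crate's far side, so I can lever the tail on its edge and tilt the nose down.

```bash
python3 -m handwheel '[[[0.015,0,0,0,6.5],[0.015,0,0,0,6.5],[0.015,0,0,0,6.5],[0.015,0,0,0,6.5],[0.015,0,0,0,6.5],[0.015,0,0,0,6.5]]]'; python3 -m handwheel '[[[0.015,0.024,-0.03,0.01,0],[0.015,0.024,-0.03,0.01,0],[0.015,0.024,-0.03,0.01,0],[0.015,0.024,-0.03,0.01,0],[0.015,0.024,-0.03,0.01,0],[0.015,0.024,-0.03,0.01,0],[0.015,0.024,-0.03,0.01,0],[0.015,0.024,-0.03,0.01,0],[0.015,0.024,-0.03,0.01,0],[0.015,0.025,-0.028,0.01,0],[0.015,0,0,0,0],[0.015,0,0,0,0]]]'
python3 - <<'E'
from h import *
s=get_state();print(s["eef_pos"],s["tcp_rot"])
a=viewer.read_camera("scene")[110:270,140:320];b=viewer.read_camera("top")[90:280,150:380]
a=cv2.resize(a,None,fx=2.2,fy=2.2);b=cv2.resize(b,None,fx=1.7,fy=1.7)
o=np.zeros((max(a.shape[0],b.shape[0]),a.shape[1]+b.shape[1],3),np.uint8);o[:a.shape[0],:a.shape[1]]=a;o[:b.shape[0],a.shape[1]:]=b
cv2.imwrite("pics/s4.png",o);print(o.shape)
E
```

```text
time: 8.18
eef_pos: [0.4914, -0.3317, 0.2713]
tcp_rot: [0.994, 0.108, -0.001, -0.001]
contact_force: [0.3, -0.8, -0.9]
opening: 0.291
finger_force: 39.5
time: 9.18
eef_pos: [0.6604, 0.0139, 0.17]
tcp_rot: [0.994, 0.113, -0.003, -0.001]
contact_force: [-0.2, -0.3, -0.9]
opening: 0.294
finger_force: 39.6
[0.66035281 0.01386741 0.17003609] [ 9.93630733e-01  1.12653583e-01 -2.62267403e-03 -5.08711869e-04]
(352, 787, 3)
```

View pics/s4.png

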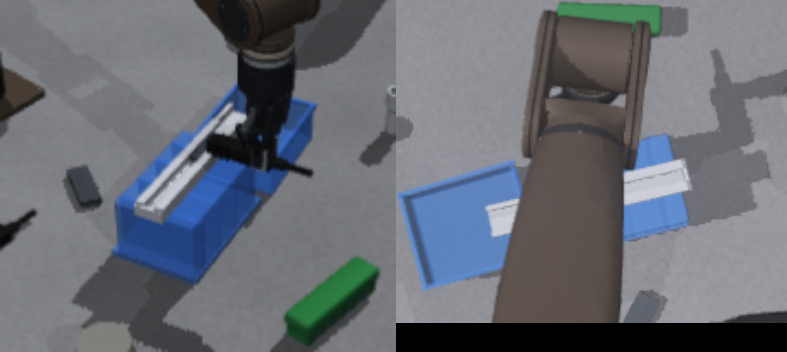

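The scene crop shows the tail reaching over the crate top and the nose outward, as planned. Next I lower gently with a light grip.

```bash
python3 -m handwheel '[[[0.015,0,0,0.03,0],[0.015,0,0,0.02,0],[0.015,0,0,0.006,0],[0.015,0,0,0.004,0],[0.015,0,0,0,0]]]' 22; python3 -m handwheel '[[[0.015,0,0,0.003,0],[0.015,0,0,0.003,0],[0.015,0,0,0.003,0],[0.015,0,0,0.003,0],[0.015,0,0,0.003,0],[0.015,0,0,0.003,0]]]'
```

```text
time: 9.7
eef_pos: [0.661, 0.0106, 0.1131]
tcp_rot: [0.994, 0.11, -0.0, -0.0]
contact_force: [-0.7, 0.9, -0.7]
opening: 0.297
finger_force: 39.6
time: 10.2
eef_pos: [0.6639, 0.0117, 0.0985]
tcp_rot: [0.994, 0.111, 0.003, 0.001]
contact_force: [4.4, 1.3, 6.9]
opening: 0.293
finger_force: 41.0
```

```bash
python3 -m handwheel '[[[0.02,0,0,0,0],[0.02,0,0,0,0],[0.02,0,0,0,0]]]' 20; python3 -m handwheel '[[[0.02,0,0,0.003,0],[0.02,0,0,0.003,0],[0.02,0,0,0.003,0],[0.02,0,0,0.003,0]]]' 20
```

```text
time: 10.45
eef_pos: [0.664, 0.0117, 0.0981]
tcp_rot: [0.994, 0.111, 0.004, 0.001]
contact_force: [5.0, 1.9, 5.6]
opening: 0.294
finger_force: 40.8
time: 10.78
eef_pos: [0.6649, 0.0119, 0.0866]
tcp_rot: [0.994, 0.111, 0.005, 0.001]
contact_force: [5.7, 1.6, 6.6]
opening: 0.296
finger_force: 42.1
```

```bash
python3 -m handwheel '[[[0.015,0,0,0.003,0],[0.015,0,0,0.003,0],[0.015,0,0,0.003,0],[0.015,0,0,0.003,0],[0.015,0,0,0.003,0],[0.015,0,0,0.003,0]]]'; python3 -m handwheel '[[[0.015,0,0,0.003,0],[0.015,0,0,0.003,0],[0.015,0,0,0.003,0],[0.015,0,0,0.003,0],[0.015,0,0,0.003,0],[0.015,0,0,0,0]]]';python3 - <<'E'
from h import *
a=viewer.read_camera("scene")[110:270,140:340]
w=viewer.read_camera("wrist")
a=cv2.resize(a,None,fx=2,fy=2);o=np.zeros((384,800,3),np.uint8);o[:320,:400]=a;o[:300,400:]=cv2.resize(w,(400,300))
cv2.imwrite("pics/s5.png",o)
E
```

```text
time: 11.28
eef_pos: [0.6631, 0.0115, 0.0676]
tcp_rot: [0.994, 0.111, 0.002, 0.001]
contact_force: [1.4, 1.1, 6.8]
opening: 0.292
finger_force: 44.3
time: 11.78
eef_pos: [0.6627, 0.0115, 0.0518]
tcp_rot: [0.994, 0.111, 0.002, 0.0]
contact_force: [2.3, 1.2, 5.4]
opening: 0.292
finger_force: 45.6
```

View pics/s5.png

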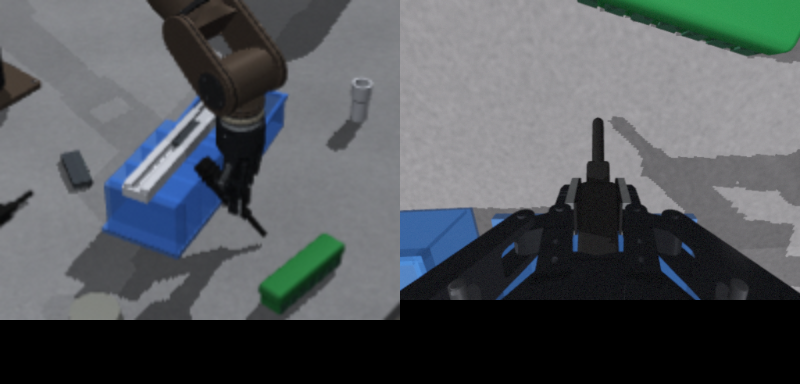

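The scene crop shows the nose now tilted about 40° down. I'll tighten, lift, turn to the rail's direction and measure.

```bash
python3 -m handwheel '[[[0.01,0,0,-0.01,0],[0.01,0,0,-0.03,0],[0.01,0,0,-0.04,0],[0.01,0,0,-0.04,0],[0.01,0,0,-0.04,0],[0.01,0,0,-0.02,0],[0.01,0,0,0,-6.9],[0.01,0,0,0,-6.9],[0.01,0,0,0,-6.9],[0.01,0,0,0,-6.9],[0.01,0,0,0,-6.9],[0.01,0,0,0,-6.9]]]' 100; python3 -m handwheel '[[[0.01,0,0,0,-6.9],[0.01,0,0,0,-6.9],[0.01,0,0,0,-6.9],[0.01,0,0,0,-6.9],[0.01,0,0,0,-6.9],[0.01,0,0,0,-6.9],[0.01,0,0,0,-7.1],[0.01,0,0,0,0],[0.01,0,0,0,0],[0.01,0,0,0,0]]]'
cat > tip.py <<'E'
from h import *
np.set_printoptions(precision=4,suppress=True)
s=get_state();c=cam("wrist",s);viewer.read_camera("wrist");T=R.from_quat(s["tcp_rot"]).as_matrix()
print(s["eef_pos"],np.degrees(np.arctan2(T[1,0],T[0,0])))
P=s["eef_pos"]+T@[0,0,-.015]
rs=[]
for uv,cf in pins("wrist","scraper_tip"):
    print("wrist",uv,cf)
    for th in range(20,56,3):
        t=np.radians(th);q=proj(c,s["eef_pos"]+T@[.067*np.cos(t),0,-.016+.067*np.sin(t)])[0]
        if abs(q[1]-uv[1])<6: print("  theta",th,q)
    rs.append(ray(c,uv))
for n in("scene","top"):
    cc=cam(n);viewer.read_camera(n)
    for uv,cf in pins(n,"scraper_tip"):
        r=ray(cc,uv)
        for r0 in rs:
            X=tri([r0,r]);L=T.T@(X-s["eef_pos"])
            e=np.linalg.norm(np.cross(X-r[0],r[1]))
            if e<.01: print(n,uv,cf,"err",e,"tool",L)
E
python3 tip.py
```

```text
time: 12.88
eef_pos: [0.6599, 0.0117, 0.2289]
tcp_rot: [0.889, 0.458, -0.002, -0.001]
contact_force: [0.7, 0.2, -0.5]
opening: 0.279
finger_force: 98.6
time: 13.72
eef_pos: [0.6607, 0.0117, 0.2296]
tcp_rot: [0.626, 0.78, -0.001, -0.001]
contact_force: [0.6, 0.9, -0.5]
opening: 0.281
finger_force: 98.6
[0.6607 0.0117 0.2296] 102.47697082286501
wrist [ 14.4896 223.7952] 0.86
wrist [253.184  253.5168] 0.67
wrist [252.0064 159.5904] 0.57
  theta 44 [254.1405 154.0384]
  theta 47 [254.1236 157.1895]
  theta 50 [254.108  160.4543]
  theta 53 [254.0937 163.8234]
scene [264.9088 166.1184] 0.63 err 0.008049320627814735 tool [ 0.0008  0.0069 -0.0069]
scene [264.9088 166.1184] 0.63 err 0.0017926772329422348 tool [ 0.0446 -0.003   0.0266]
scene [153.6   203.712] 0.62 err 0.004573071572050287 tool [-0.0871 -0.3541  0.2191]
top [330.2912 281.3184] 0.89 err 0.001369637835133195 tool [-0.0882 -0.3492  0.221 ]
```

```bash
python3 -m handwheel '[[[0.01,-0.025,-0.025,0,0],[0.01,-0.025,-0.025,0,0],[0.01,-0.025,-0.025,0,0],[0.01,-0.025,-0.025,0,0],[0.01,-0.024,-0.023,0.01,0],[0.01,0,0,0.01,0],[0.01,0,0,0,0],[0.01,0,0,0,0]]]'
python3 - <<'E'
from h import *
np.set_printoptions(precision=4,suppress=True)
s=get_state();c=cam("wrist",s);im=viewer.read_camera("wrist");cv2.imwrite("pics/w6.png",im)
for k,z in dict(slot_start=.105,slot_mouth=.105,slider=.105,rail=0,scraper_tip=.16).items():
    for uv,cf in pins("wrist",k): print(k,uv,cf,onz(c,uv,z))
u=np.array([-.2215,.975]);v=np.array([-.975,-.2215]);m=np.array([.530,.017])
for yy in(-.009,.009,-.022,.022):
    P=[list(m+x*u+yy*v)+[.122] for x in(-.08,.0,.08)];print(yy,proj(c,P).round().tolist())
for n in("top","scene"):
    viewer.read_camera(n)
    for k in("slot_start","slot_mouth"):
        for uv,cf in pins(n,k): print(n,k,uv,cf,onz(cam(n),uv,.105))
E
```

```text
time: 14.68
eef_pos: [0.5681, -0.136, 0.2097]
tcp_rot: [0.625, 0.78, 0.0, -0.001]
contact_force: [0.6, -0.6, -1.1]
opening: 0.281
finger_force: 98.8
slot_start [249.8048 136.2816] 0.9 [ 0.5531 -0.0861  0.105 ]
slider [84.1216 56.4864] 0.78 [ 0.4052 -0.0526  0.105 ]
rail [253.696   26.9184] 0.9 [0.5321 0.0252 0.    ]
scraper_tip [253.3888 157.7088] 0.92 [ 0.5584 -0.0948  0.16  ]
scraper_tip [ 72.3968 139.0848] 0.63 [ 0.4312 -0.1097  0.16  ]
-0.009 [[261.0, 106.0], [261.0, -10.0], [262.0, -163.0]]
0.009 [[239.0, 107.0], [236.0, -10.0], [233.0, -163.0]]
-0.022 [[277.0, 106.0], [279.0, -10.0], [283.0, -163.0]]
0.022 [[223.0, 107.0], [218.0, -10.0], [212.0, -163.0]]
top slot_start [308.0192 194.9184] 0.72 [ 0.5556 -0.089   0.105 ]
top slot_mouth [203.8784 218.9952] 0.56 [0.5016 0.1614 0.105 ]
scene slot_start [210.3808 204.7872] 0.93 [ 0.5609 -0.1063  0.105 ]
scene slot_mouth [248.576  158.0928] 0.68 [0.4877 0.165  0.105 ]
```

View pics/w6.png

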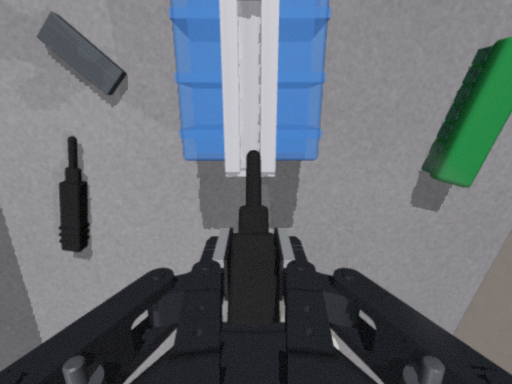

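The wrist view shows the rail straight ahead: slot between columns 240 and 262, rail edges 225 to 276, closed end at row 175, scraper nose at (253,155). I'll measure the rail's edges at subpixel level.

```bash
python3 - <<'E'
from h import *
np.set_printoptions(precision=4,suppress=True)
s=get_state();c=cam("wrist",s);im=cv2.imread("pics/w6.png").astype(int)
sat=im.max(2)-im.min(2);wh=(sat<60)
Pl=[];Pr=[]
for y in range(3,150,3):
    r=im[y,:,0]-im[y,:,2]  # blue minus red: high on crate
    xs=np.arange(200,300);w=r[200:300]<80
    k=xs[w]
    if len(k): Pl.append(onz(c,(k[0]-.5,y),.122));Pr.append(onz(c,(k[-1]+.5,y),.122))
Pl,Pr=np.array(Pl),np.array(Pr);print(len(Pl),np.linalg.norm((Pr-Pl)[:,:2],axis=1)[::6])
C=(Pl+Pr)/2
q=C.mean(0);_,_,V=np.linalg.svd(C[:,:2]-q[:2]);d=V[0]*np.sign(V[0][1]);print("centre line",q,np.degrees(np.arctan2(d[1],d[0])))
n=np.array([-d[1],d[0]])
print("tool yaw offset", end=' ');T=R.from_quat(s["tcp_rot"]).as_matrix();print(np.degrees(np.arctan2(T[1,0],T[0,0])))
for y in (160,166,168,170,172,174,176,178,180): print(y,im[y,230],im[y,250],im[y,270],onz(c,(270,y),.122)[:2]@d)
print("along: TCP",s["eef_pos"][:2]@d,"cross of TCP to line",(s["eef_pos"][:2]-q[:2])@n)
print("tip flat ray cross", [((onz(c,(x,155),z)[:2]-q[:2])@n) for x,z in((253,.18),(254,.18))])
for nm,p in dict(start_w=(.5531,-.0861),start_top=(.5556,-.089),mouth_top=(.502,.157),mouth_sc=(.4915,.159),start_sc=(.5605,-.0985)).items(): print(nm,np.array(p)@d,(np.array(p)-q[:2])@n)
E
```

```text
49 [0.0449 0.0442 0.045  0.0443 0.0452 0.0445 0.0445 0.0454 0.0446]
centre line [ 0.543  -0.0395  0.122 ] 102.69359717572608
tool yaw offset 102.64058330497211
160 [204 198 198] [36 34 36] [206 200 200] -0.22453632049562858
166 [203 198 197] [34 37 37] [206 200 200] -0.2298582283053238
168 [204 197 198] [38 39 39] [205 199 198] -0.23164860032669232
170 [202 196 196] [34 37 35] [205 199 200] -0.23344725435505506
172 [162 154 155] [39 41 39] [160 154 155] -0.23525423931875644
174 [156 150 149] [34 34 35] [168 160 160] -0.23706960451773576
176 [153 149 148] [38 35 35] [157 150 152] -0.23889339962730538
178 [108 104 106] [37 37 35] [98 97 96] -0.2407256747019766
180 [110 107 109] [36 37 39] [103  99 100] -0.24256648017933358
along: TCP -0.2577094435873752 cross of TCP to line -0.0036221929672627085
tip flat ray cross [np.float64(-0.0029294970787642205), np.float64(-0.0035770684305634517)]
start_w -0.20553227693492207 0.00036734892021532964
start_top -0.2089107413081889 -0.001434311002901813
mouth_top 0.04285471190968716 -0.003199690847990583
mouth_sc 0.04711307058089247 0.0066042053890863215
start_sc -0.21925526502732662 -0.004127047347997228
```

```bash
python3 -m handwheel '[[[0.01,0.0075,-0.0033,0.01,0],[0.01,0,0,0.02,0],[0.01,0,0,0.012,0],[0.01,0,0,0.006,0],[0.01,0,0,0,0],[0.01,0,0,0,0]]]' 110
python3 - <<'E'
from h import *
np.set_printoptions(precision=4,suppress=True)
s=get_state();c=cam("wrist",s);im=viewer.read_camera("wrist");cv2.imwrite("pics/w7.png",im);im=im.astype(int)
a=np.radians(102.69);d=np.array([np.cos(a),np.sin(a)]);n=np.array([-d[1],d[0]]);q=np.array([.543,-.0395])
for k in("scraper_tip","slot_start"):
    for uv,cf in pins("wrist",k):
        X=onz(c,uv,.133 if k!="slot_start" else .105);print(k,uv,cf,X,"along",X[:2]@d,"cross",(X[:2]-q)@n)
for y in range(60,190,10):
    g=im[y,215:295].mean(1);k=np.nonzero(g<70)[0]+215
    print(y,(k.min(),k.max()) if len(k) else None,end=' ')
C=[]
for y in range(3,90,3):
    r=im[y,180:330,0]-im[y,180:330,2];k=np.nonzero(r<80)[0]+180;C.append(((onz(c,(k[0]-.5,y),.122)+onz(c,(k[-1]+.5,y),.122))/2))
C=np.array(C);print("\nrail cross",((C[:,:2]-q)@n)[::5])
print(s["eef_pos"],s["contact_force"],(s["eef_pos"][:2]-q)@n,s["eef_pos"][:2]@d)
E
```

```text
time: 15.78
eef_pos: [0.5633, -0.1296, 0.1619]
tcp_rot: [0.625, 0.781, -0.0, -0.0]
contact_force: [-0.2, 0.3, -0.9]
opening: 0.28
finger_force: 109.3
scraper_tip [252.5184 157.7088] 0.75 [ 0.5522 -0.0848  0.133 ] along -0.20404804440893975 cross 0.0009664817804379518
scraper_tip [ 47.7184 152.9856] 0.65 [ 0.4245 -0.1104  0.133 ] along -0.20096458173467993 cross 0.13116442747042983
slot_start [250.6752 151.9104] 0.59 [ 0.551  -0.0859  0.105 ] along -0.20479813288881177 cross 0.002412247152344826
60 None 70 None 80 None 90 None 100 None 110 None 120 None 130 None 140 None 150 None 160 (np.int64(247), np.int64(259)) 170 (np.int64(247), np.int64(259)) 180 (np.int64(246), np.int64(260)) 
rail cross [0.0002 0.0002 0.0002 0.0005 0.0002 0.0006]
[ 0.5633 -0.1296  0.1619] [-0.1981  0.3482 -0.8793] -5.061839342220209e-05 -0.25016055665811876
```

View pics/w7.png

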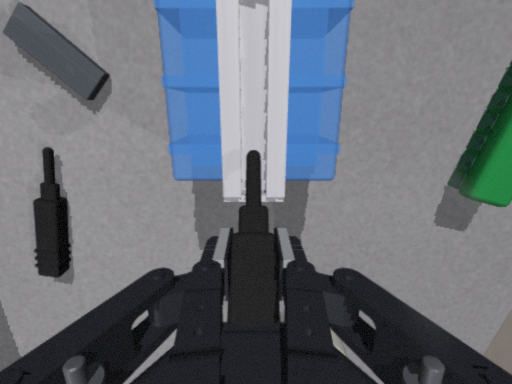

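The nose at (253,155) is centred in the slot (columns 240 to 268) and over slot_start. I'll go down until it touches.

```bash
python3 -m handwheel '[[[0.01,0,0,0.005,0],[0.01,0,0,0.005,0],[0.01,0,0,0.004,0],[0.01,0,0,0.002,0],[0.01,0,0,0.002,0],[0.01,0,0,0,0]]]'; python3 -m handwheel '[[[0.01,0,0,0.001,0],[0.01,0,0,0.001,0],[0.01,0,0,0.001,0],[0.01,0,0,0,0]]]'
```

```text
time: 16.43
eef_pos: [0.5627, -0.1296, 0.1455]
tcp_rot: [0.625, 0.781, -0.001, -0.002]
contact_force: [-4.8, -0.2, 7.0]
opening: 0.274
finger_force: 110.4
time: 16.77
eef_pos: [0.5627, -0.1299, 0.1447]
tcp_rot: [0.624, 0.781, -0.001, -0.002]
contact_force: [-9.1, 0.2, 14.8]
opening: 0.276
finger_force: 111.1
```

```bash
python3 -m handwheel '[[[0.01,0,0,-0.002,0],[0.01,0,0,-0.001,0],[0.01,0,0,0,0]]]'; python3 tip.py; python3 - <<'E'
from h import *
np.set_printoptions(precision=4,suppress=True)
s=get_state();c=cam("scene",s);im=viewer.read_camera("scene");cv2.imwrite("pics/s8.png",cv2.resize(im[130:230,160:300],None,fx=5,fy=5,interpolation=cv2.INTER_CUBIC))
T=R.from_quat(s["tcp_rot"]).as_matrix()
for th in(31,40,50):
    t=np.radians(th);X=s["eef_pos"]+T@[.067*np.cos(t),0,-.016+.067*np.sin(t)];print(th,X,[ (proj(cam(n),X)[0]-( [160,130] if n=="scene" else [0,0]))*(5 if n=="scene" else 1) for n in("scene","wrist")])
print(s["contact_force"],s["wrist_torque"])
E
```

```text
time: 17.02
eef_pos: [0.5645, -0.1297, 0.1458]
tcp_rot: [0.625, 0.78, 0.001, 0.001]
contact_force: [0.7, 0.6, 6.1]
opening: 0.279
finger_force: 110.1
[ 0.5645 -0.1297  0.1458] 102.59568706590991
wrist [247.6032 158.592 ] 0.61
  theta 44 [254.1449 154.0405]
  theta 47 [254.128  157.1915]
  theta 50 [254.1123 160.4561]
  theta 53 [254.0979 163.8251]
wrist [ 33.5872 156.7104] 0.56
  theta 41 [254.1632 151.0135]
  theta 44 [254.1449 154.0405]
  theta 47 [254.128  157.1915]
  theta 50 [254.1123 160.4561]
scene [212.8896 199.9104] 0.43 err 0.0013128534680340478 tool [ 0.0444 -0.0033  0.0381]
31 [ 0.5534 -0.0739  0.1273] [array([277.2841, 315.7874]), array([254.1521, 141.9776])]
40 [ 0.5548 -0.0799  0.1188] [array([272.958, 332.005]), array([254.0903, 150.0388])]
50 [ 0.5566 -0.088   0.1105] [array([266.8544, 349.7608]), array([254.0361, 160.463 ])]
[3.4519 0.9562 5.0583] [ 0.4099 -0.6903 -0.0725]
```

View pics/s8.png

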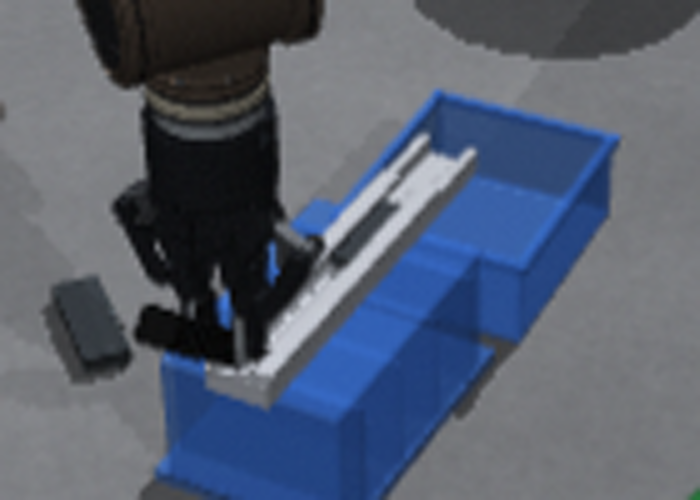

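The nose sits on the floor (about 0.110 m centre height) at the closed end, with roughly 5 N on it. I'll run it along slowly, checking the force.

```bash
python3 -m handwheel '[[[0.01,0.001,0.001,0,0],[0.01,0.002,0,0,0],[0.01,0.003,0,0,0],[0.01,0.004,0,0,0],[0.01,0.004,0,0,0],[0.01,0.004,0,0,0]]]'
```

```text
time: 17.87
eef_pos: [0.5623, -0.1142, 0.1463]
tcp_rot: [0.625, 0.781, -0.001, 0.004]
contact_force: [1.4, -4.3, 6.1]
opening: 0.278
finger_force: 110.3
```

```bash
python3 -m handwheel '[[[0.01,0.004,0,0,0],[0.01,0.004,0,0,0],[0.01,0.004,0,0,0],[0.01,0.004,0,0,0],[0.01,0.004,0,0,0],[0.01,0.004,0,0,0],[0.01,0.004,0,0,0],[0.01,0.004,0,0,0]]]'
```

```text
time: 18.53
eef_pos: [0.5554, -0.0828, 0.1463]
tcp_rot: [0.625, 0.781, -0.001, 0.004]
contact_force: [0.6, -3.2, 5.8]
opening: 0.278
finger_force: 110.3
```

```bash
python3 -m handwheel '[[[0.01,0.004,0,0,0],[0.01,0.004,0,0,0],[0.01,0.004,0,0,0],[0.01,0.004,0,0,0],[0.01,0.004,0,0,0],[0.01,0.004,0,0,0],[0.01,0.004,0,0,0],[0.01,0.004,0,0,0],[0.01,0.004,0,0,0],[0.01,0.004,0,0,0],[0.01,0.004,0,0,0],[0.01,0.004,0,0,0]]]'
```

```text
time: 19.53
eef_pos: [0.545, -0.0358, 0.1463]
tcp_rot: [0.625, 0.781, -0.0, 0.004]
contact_force: [0.1, -4.6, 6.1]
opening: 0.28
finger_force: 110.3
```

```bash
python3 -m handwheel '[[[0.01,0.004,0,0,0],[0.01,0.004,0,0,0],[0.01,0.004,0,0,0],[0.01,0.004,0,0,0],[0.01,0.004,0,0,0],[0.01,0.004,0,0,0],[0.01,0.004,0,0,0],[0.01,0.004,0,0,0]]]'
```

```text
time: 20.2
eef_pos: [0.5382, -0.0049, 0.1463]
tcp_rot: [0.625, 0.781, -0.001, 0.004]
contact_force: [-0.3, -5.2, 6.9]
opening: 0.28
finger_force: 110.4
```

```bash
python3 -m handwheel '[[[0.01,0.004,0,0,0],[0.01,0.004,0,0,0],[0.01,0.004,0,0,0],[0.01,0.004,0,0,0],[0.01,0.004,0,0,0],[0.01,0.004,0,0,0],[0.01,0.004,0,0,0],[0.01,0.004,0,0,0],[0.01,0.004,0,0,0],[0.01,0.004,0,0,0]]]'
```

```text
time: 21.03
eef_pos: [0.5295, 0.0343, 0.1463]
tcp_rot: [0.625, 0.781, -0.0, 0.004]
contact_force: [1.0, -4.4, 7.2]
opening: 0.28
finger_force: 110.4
```

```bash
python3 -m handwheel '[[[0.01,0.004,0,0,0],[0.01,0.004,0,0,0],[0.01,0.004,0,0,0],[0.01,0.004,0,0,0],[0.01,0.004,0,0,0],[0.01,0.004,0,0,0],[0.01,0.004,0,0,0],[0.01,0.004,0,0,0],[0.01,0.004,0,0,0],[0.01,0.004,0,0,0]]]'
```

```text
time: 21.87
eef_pos: [0.5208, 0.0734, 0.1463]
tcp_rot: [0.625, 0.781, -0.0, 0.004]
contact_force: [1.2, -6.2, 6.4]
opening: 0.277
finger_force: 110.4
```

```bash
python3 -m handwheel '[[[0.01,0.004,0,0,0],[0.01,0.004,0,0,0],[0.01,0.004,0,0,0],[0.01,0.004,0,0,0],[0.01,0.004,0,0,0],[0.01,0.004,0,0,0],[0.01,0.004,0,0,0],[0.01,0.004,0,0,0],[0.01,0.004,0,0,0]]]'; python3 - <<'E'
from h import *
for n in("scene","wrist"):
    s=get_state();im=viewer.read_camera(n);cv2.imwrite(f"pics/z_{n}.png",im)
    for z in(.004,.105):
      for uv,cf in pins(n,"slider"): print(n,uv,cf,onz(cam(n,s),uv,z))
E
```

```text
time: 22.62
eef_pos: [0.5128, 0.109, 0.1462]
tcp_rot: [0.625, 0.781, -0.0, 0.003]
contact_force: [1.7, -6.1, 8.4]
opening: 0.281
finger_force: 110.3
scene [177.7152 195.9936] 0.73 [ 0.35270864 -0.0598769   0.004     ]
scene [256.4096 177.9072] 0.48 [0.49696507 0.19830482 0.004     ]
scene [177.7152 195.9936] 0.73 [ 0.45146328 -0.14127286  0.105     ]
scene [256.4096 177.9072] 0.48 [0.58211534 0.09256054 0.105     ]
wrist [ 93.184  275.7888] 0.84 [ 0.34624571 -0.04718009  0.004     ]
wrist [260.8128  90.2016] 0.76 [0.49807602 0.2047076  0.004     ]
wrist [ 93.184  275.7888] 0.84 [0.3988252  0.03625716 0.105     ]
wrist [260.8128  90.2016] 0.76 [0.49647601 0.19826066 0.105     ]
```

The slider is in the crate: both cameras place it at (0.497, 0.20) on its floor. I'll lift clear and carry the scraper back to free bench.

```bash
python3 -m handwheel '[[[0.01,0,0,-0.004,0],[0.01,0,0,-0.01,0],[0.01,0,0,-0.02,0],[0.01,0,0,-0.03,0],[0.01,0,0,-0.04,0],[0.01,0,0,-0.01,0]]]'; python3 -m handwheel '[[[0.01,-0.035,-0.009,0,0],[0.01,-0.035,-0.009,0,0],[0.01,-0.036,-0.009,0,0],[0.01,-0.036,-0.009,0,0],[0.01,-0.036,-0.009,0,0],[0.01,-0.036,-0.009,0,0],[0.01,-0.036,-0.009,0,0],[0.01,-0.036,-0.009,0,0],[0.01,-0.036,-0.009,0,0],[0.01,-0.035,-0.009,0,0],[0.01,-0.035,-0.009,0,0],[0.01,-0.034,-0.009,0,0]]]'; python3 -m handwheel '[[[0.01,0,0,0.04,0],[0.01,0,0,0.04,0],[0.01,0,0,0.04,0],[0.01,0,0,0.04,0],[0.01,0,0,0.03,0],[0.01,0,0,0.01,0],[0.01,0,0,0,0],[0.01,0,0,0,0]]]'; python3 tip.py
```

```text
time: 23.42
eef_pos: [0.5131, 0.1102, 0.2648]
tcp_rot: [0.625, 0.781, 0.003, 0.004]
contact_force: [0.7, -0.5, -0.1]
opening: 0.282
finger_force: 109.7
time: 24.42
eef_pos: [0.4974, -0.3308, 0.2574]
tcp_rot: [0.625, 0.78, -0.001, -0.001]
contact_force: [0.9, -0.4, -1.1]
opening: 0.274
finger_force: 109.6
time: 25.08
eef_pos: [0.4987, -0.3292, 0.0589]
tcp_rot: [0.625, 0.781, -0.0, 0.0]
contact_force: [-0.3, 0.1, -0.0]
opening: 0.28
finger_force: 109.5
[ 0.4987 -0.3292  0.0589] 102.63516861040901
wrist [253.2864 157.2864] 0.97
  theta 44 [254.1389 154.042 ]
  theta 47 [254.122 157.193]
  theta 50 [254.1064 160.4576]
scene [152.2176 244.1856] 0.7 err 0.0033791699722515787 tool [ 0.0432 -0.0032  0.035 ]
top [381.5936 222.1056] 0.48 err 0.00032221761614976177 tool [ 0.0452 -0.0003  0.0347]
```

```bash
python3 -m handwheel '[[[0.01,0,0,0.008,0],[0.01,0,0,0.006,0],[0.01,0,0,0.004,0],[0.01,0,0,0.001,0],[0.01,0,0,0,0]]]'; python3 -m handwheel '[[[0.0235,0,0,0,0],[0.0235,0,0,0,0],[0.0235,0,0,0,0],[0.0235,0,0,0,0]]]' 30
```

```text
time: 25.8
eef_pos: [0.4975, -0.3281, 0.04]
tcp_rot: [0.625, 0.781, -0.0, -0.003]
contact_force: [-3.8, 3.3, 9.8]
opening: 0.279
finger_force: 110.4
time: 26.13
eef_pos: [0.4968, -0.3275, 0.0399]
tcp_rot: [0.625, 0.781, -0.0, -0.004]
contact_force: [-5.2, 2.7, 10.5]
opening: 0.278
finger_force: 101.4
```

```bash
python3 -m handwheel '[[[0.024,0,0,0,0],[0.024,0,0,0,0],[0.024,0,0,0,0]]]' 20; python3 -m handwheel '[[[0.0245,0,0,0,0],[0.0245,0,0,0,0],[0.0245,0,0,0,0]]]' 20
```

```text
time: 26.38
eef_pos: [0.4982, -0.3278, 0.0401]
tcp_rot: [0.625, 0.781, 0.001, -0.002]
contact_force: [-1.1, 3.5, 7.6]
opening: 0.284
finger_force: 81.7
time: 26.63
eef_pos: [0.4989, -0.3282, 0.0403]
tcp_rot: [0.625, 0.78, 0.001, -0.001]
contact_force: [-0.3, 2.5, 6.9]
opening: 0.292
finger_force: 61.7
```

```bash
python3 -m handwheel '[[[0.0252,0,0,0,0],[0.0252,0,0,0,0],[0.0252,0,0,0.002,0],[0.0252,0,0,0.002,0],[0.0252,0,0,0.002,0],[0.0252,0,0,0.002,0],[0.0252,0,0,0.002,0],[0.0252,0,0,0,0]]]'; python3 tip.py
```

```text
time: 27.3
eef_pos: [0.5016, -0.3343, 0.034]
tcp_rot: [0.625, 0.781, -0.002, 0.007]
contact_force: [-0.0, -5.7, 11.6]
opening: 0.296
finger_force: 33.7
[ 0.5016 -0.3343  0.034 ] 102.6830179415093
wrist [251.1872 152.4096] 0.87
  theta 38 [254.186  148.1403]
  theta 41 [254.1663 151.0313]
  theta 44 [254.148  154.0577]
  theta 47 [254.131 157.208]
scene [154.5216 246.7968] 0.77 err 0.0006694355023326963 tool [ 0.0504 -0.0024  0.0208]
scene [155.5968 207.5136] 0.37 err 0.002038517305844241 tool [ 0.0749  0.0008 -0.1188]
top [380.5184 222.6816] 0.56 err 0.0005555477805270981 tool [ 0.0516 -0.0023  0.018 ]
```

```bash
python3 -m handwheel '[[[0.0253,0,0,0.002,0],[0.0253,0,0,0.002,0],[0.0253,0,0,0.002,0],[0.0253,0,0,0.002,0],[0.0253,0,0,0.002,0],[0.0253,0,0,0.002,0],[0.0253,0,0,0,0]]]'; python3 -m handwheel '[[[0.0253,0,0,0.002,0],[0.0253,0,0,0.002,0],[0.0253,0,0,0.002,0],[0.0253,0,0,0.002,0],[0.0253,0,0,0,0]]]'; python3 tip.py
```

```text
time: 28.18
eef_pos: [0.5011, -0.332, 0.0201]
tcp_rot: [0.625, 0.78, -0.0, 0.005]
contact_force: [1.8, -3.2, 5.5]
opening: 0.297
finger_force: 28.9
time: 28.6
eef_pos: [0.5001, -0.331, 0.011]
tcp_rot: [0.625, 0.78, -0.0, 0.003]
contact_force: [0.7, -2.0, 4.9]
opening: 0.296
finger_force: 28.9
[ 0.5001 -0.331   0.011 ] 102.59926874904544
wrist [250.4192 139.5072] 0.74
  theta 20 [254.3341 134.4246]
  theta 23 [254.305  136.1902]
  theta 26 [254.2775 138.1882]
  theta 29 [254.2517 140.3986]
  theta 32 [254.2275 142.8029]
  theta 35 [254.2049 145.3845]
top [376.5248 224.2944] 0.64 err 0.0004738850628891083 tool [ 0.0642 -0.0023 -0.027 ]
```

```bash
python3 -m handwheel '[[[0.0253,0,0,0.002,0],[0.0253,0,0,0.002,0],[0.0253,0,0,0.002,0],[0.0253,0,0,0.001,0],[0.0253,0,0,0,0],[0.0253,0,0,0,0]]]'; python3 tip.py
```

```text
time: 29.4
eef_pos: [0.4992, -0.3296, 0.0031]
tcp_rot: [0.625, 0.78, -0.0, 0.001]
contact_force: [0.8, -3.6, 4.9]
opening: 0.296
finger_force: 29.1
[ 0.4992 -0.3296  0.0031] 102.61168669466568
wrist [252.3136 140.5056] 0.56
  theta 23 [254.3011 136.1862]
  theta 26 [254.2737 138.1843]
  theta 29 [254.2479 140.3948]
  theta 32 [254.2238 142.7994]
  theta 35 [254.2012 145.3811]
top [372.8896 223.1808] 0.62 err 0.0008960149390699477 tool [ 0.0563 -0.0003  0.0331]
```

```bash
python3 -m handwheel '[[[0.0254,0,0,0.0015,0],[0.0256,0,0,0,0],[0.0258,0,0,0,0],[0.0259,0,0,0,0],[0.026,0,0,0,0],[0.0261,0,0,0,0],[0.0262,0,0,0,0],[0.0263,0,0,0,0],[0.0264,0,0,0,0],[0.0266,0,0,0,0],[0.0268,0,0,0,0],[0.027,0,0,0,0]]]' 20;  python3 -m handwheel '[[[0.0275,0,0,0,0],[0.028,0,0,0,0],[0.029,0,0,0,0],[0.03,0,0,0,0],[0.032,0,0,-0.001,0],[0.035,0,0,0,0],[0.04,0,0,0,0],[0.045,0,0,0,0],[0.05,0,0,0,0],[0.05,0,0,0,0]]]'
```

```text
time: 30.7
eef_pos: [0.498, -0.3281, 0.0001]
tcp_rot: [0.625, 0.781, 0.0, -0.001]
contact_force: [-0.6, -0.1, 1.6]
opening: 0.315
finger_force: 0.0
time: 31.53
eef_pos: [0.4984, -0.3287, 0.0018]
tcp_rot: [0.625, 0.781, 0.0, 0.0]
contact_force: [-0.1, -0.7, -0.0]
opening: 0.586
finger_force: 0.0
```

Released. I'll retreat and check where everything ended up.

```bash
python3 -m handwheel '[[[0.06,0,0,-0.005,0],[0.06,0,0,-0.02,0],[0.06,0,0,-0.04,0],[0.06,0,0,-0.04,0],[0.06,0,0,-0.04,0],[0.06,0,0,-0.04,0],[0.06,0,0,-0.03,0],[0.06,0,0,0,0],[0.06,0,0,0,0],[0.06,0,0,0,0]]]'; python3 - <<'E'
from h import *
np.set_printoptions(precision=4,suppress=True)
for n in("wrist","top","scene"):
    s=get_state();viewer.read_camera(n);c=cam(n,s)
    for k,z in dict(scraper_tip=.011,scraper=0,slider=.004,crate=0,canister=0,socket=0,brush=0).items():
        for uv,cf in pins(n,k):
            if cf>.45: print(n,k,cf,onz(c,uv,z))
    for r in viewer.outline_of(n,"scraper"):
        m=r["mask"];ys,xs=np.nonzero(m)
        if len(xs)<100: continue
        P=np.array([onz(c,(x,y),.013)[:2] for x,y in zip(xs[::5],ys[::5])]);q=P.mean(0);a=np.linalg.eigh(np.cov((P-q).T))[1][:,1];t=(P-q)@a
        print(n,"outline",q,q+a*t.min(),q+a*t.max(),np.ptp(t))
E
```

```text
time: 32.37
eef_pos: [0.498, -0.3283, 0.2162]
tcp_rot: [0.625, 0.781, 0.0, -0.0]
contact_force: [-0.7, 0.4, -0.1]
opening: 0.704
finger_force: 0.0
wrist scraper_tip 0.81 [ 0.4812 -0.2674  0.011 ]
wrist scraper 0.89 [ 0.3377 -0.2015  0.    ]
wrist scraper 0.85 [ 0.4915 -0.3205  0.    ]
wrist canister 0.98 [ 0.677  -0.3179  0.    ]
wrist outline [ 0.3419 -0.242 ] [ 0.3441 -0.3049] [ 0.3394 -0.1701] 0.1348322487657949
wrist outline [ 0.503  -0.3506] [ 0.5179 -0.42  ] [ 0.4842 -0.2631] 0.16042804458888138
top scraper_tip 0.71 [ 0.3307 -0.1473  0.011 ]
top scraper_tip 0.7 [0.5074 0.2118 0.011 ]
top scraper_tip 0.66 [ 0.483  -0.2733  0.011 ]
top scraper 0.88 [ 0.3352 -0.204   0.    ]
top scraper 0.68 [ 0.4884 -0.314   0.    ]
top slider 0.77 [ 0.3531 -0.0459  0.004 ]
top slider 0.54 [0.5038 0.2124 0.004 ]
top crate 0.97 [0.4909 0.1917 0.    ]
top canister 0.74 [0.5353 0.0218 0.    ]
top canister 0.65 [ 0.6808 -0.3245  0.    ]
top socket 0.59 [0.643  0.4005 0.    ]
top brush 0.76 [ 0.8108 -0.0099  0.    ]
top brush 0.69 [ 0.4886 -0.2654  0.    ]
top outline [ 0.5002 -0.3399] [ 0.5144 -0.3957] [ 0.482  -0.2685] 0.13127605770529122
top outline [ 0.3421 -0.2274] [ 0.3472 -0.2968] [ 0.3364 -0.1498] 0.1474136385116997
scene scraper_tip 0.85 [ 0.3406 -0.1493  0.011 ]
scene scraper_tip 0.71 [ 0.485  -0.2666  0.011 ]
scene scraper 0.77 [ 0.3382 -0.2043  0.    ]
scene scraper 0.71 [ 0.5015 -0.3265  0.    ]
scene slider 0.69 [ 0.3704 -0.0681  0.004 ]
scene slider 0.47 [0.5006 0.2054 0.004 ]
scene crate 0.82 [0.5079 0.1765 0.    ]
scene canister 0.73 [ 0.6851 -0.3331  0.    ]
scene socket 0.69 [0.6257 0.4006 0.    ]
scene brush 0.56 [ 0.814  -0.0103  0.    ]
scene outline [ 0.3459 -0.2454] [ 0.3474 -0.311 ] [ 0.3438 -0.1586] 0.1524419464861531
scene outline [ 0.5099 -0.3664] [ 0.5265 -0.4257] [ 0.4843 -0.2749] 0.15664132499498884
```

The scraper lies flat, with its full 160 mm outline on the bench. The slider is inside the crate and the other things are where they were.

```bash
python3 -c "
from plant import sign_off
print(sign_off())"
```

```text
the job is handed in; nothing more can be done
None
```

The job is handed in, verdict not shown: the scraper pushed the slider out of the rail into the blue crate at about 48 mm/s with 5–8 N on the floor during the run (a brief 15 N at touchdown), stopping about 8 mm short of the mouth; it is back flat on the bench, and the crate and other things are where they were.

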